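# Raise the blood-taking arm rest to its next height

### The arm

A 6-joint arm with a two-finger parallel gripper is mounted at the origin on a cart in front of the work surface, level with it; the furniture and walls round the work are solid. World frame = base frame: x ahead of the robot, y to its left, z up, the work surface at z = 0. Lengths are in mm, angles in rad, forces in N, time in s.
With the tool pointing down it reaches from about 350 to 775 mm from the base axis. Payload 7.3 kg.
Tool frame: the origin (TCP) lies at the very end of the fingers, on their centre line; the grasp point (between the pads) lies 19 mm behind it; z points along the fingers, y is the line along which they close (so a half turn about z gives the same grasp; the last joint's range is limited). The gripper opens to 92 mm and grips with 3 to 60 N. Pads are 19 mm wide; open, the fingers measure 130 mm over their backs; the gripper's body (75 mm by 190 mm) begins 47 mm behind the grasp point.
Start: joints at [1.132, 0.342, 1.524, -0, 1.275, -0.146], TCP at [151.518, 502.68, 226.741] pointing down, gripper open.
Joint ranges: [-2.53, 2.53], [-0.77, 2.02], [0.04, 2.7], [-1, 4.14], [0.28, 2.66], [-3.11, 3.11]. Speed limits (rad/s): [2.57, 2.57, 3.14, 3.14, 3.14, 3.14].

### API

Orientations are given as [roll, pitch, yaw] about the fixed x, y, z axes, in that order (R = Rz(yaw) Ry(pitch) Rx(roll)).
In Python, from plant import get_obs, vision, workorder gives the robot as it stands.
- The arm moves only by the shell command python3 -m pendant 'ROWS' [OPENING]. ROWS is a JSON object of lists of equal length, an entry for each row: "dp": the shift along the tool's x, y, z in m, a list of three; "rotation": the turn, a rotation vector about the tool's x, y, z in rad, a list of three. A call has 1 to 8 rows; each row is the pose to reach, as a shift and turn from the pose commanded when the call began, along the tool's axes at that moment; what a row does not reach only later rows make up. A row lasts 1/8 s, in which the tool goes at most 62.5 mm and 10.7 degrees, less where a joint would pass 70% of its speed; a pose out of reach is approached as far as the arm can. A call with a gripper value outside its range is refused whole. OPENING is the finger opening in m, from 0 to 0.0918, set as the call begins (- or left out, the last holds). The fingers move at their own pace and stop on an object; the grip force is fixed at half the most. Time passes only in rows, so rows that repeat a pose let the fingers close. It gives the time, the measured TCP pose, the force, the opening and the grip force at its end, in the units of the state.
- get_obs(): the state, without advancing time (a new reading comes with each control period).
- vision.capture(name): name is "scene" or "top"; returns a dict with "pixels" (480x640x3 uint8, red, green, blue), "vfov" (degrees; the focal length in pixels is half the picture's height over the tangent of half this angle, whatever the lens; pixels are square), "cx", "cy" (the principal point, pixels), "pose" (4x4, takes a point from camera to world coordinates). Camera axes: x right, y up, looking along -z (the intrinsics and any distortion apply to the point x, -y, -z); pixel columns grow to the right and rows downward; lengths in mm; the calibration is good to about 2 mm. A picture is of the moment at which its call begins. There is no depth.
- workorder.close_job(): hands the job in; it is judged then, once.
The state is a dict: "time": time; "joint_positions": joint angles; "dq": joint speeds; "tau": joint torques, N m; "tool_pos": TCP position; "tcp_rot": TCP orientation; "contact_force": force on the tool from outside, world axes, zero at the start; "moment": the same for the moment, N m; "grip_width": finger opening in mm; "finger_force": force on a finger pad.
Only numpy, scipy, OpenCV 4.12 (cv2) and the standard library are available. Lean on these libraries where they do the work, as an engineer would, in place of code of your own. Each camera call takes 0.05 s, during which the arm holds its last target. There are 200 camera calls.

### The job

Raise the dark blue arm rest for the next patient: draw the cushion straight up until the yellow sprung button in its telescoping post snaps out through the next hole up, the middle one of the three, and let go with the rest locked at that height. Leave the other things on the worktop as they are.

Things in the scene. Friction and masses are not known exactly. Their poses are not given: they have to be found in the camera images.
- stand: fixed foot and outer tube of the arm rest: white base plate 110 x 150 x 12 mm (x, y, z) screwed down, on it an upright square aluminium tube, 34 mm wide, its mouth 174 mm above the worktop. Origin on the post's axis at worktop level, z up. The tube's front face (its own -x side) has three 12 mm holes at heights 45, 100 and 155 mm. It does not move.
- cushion_top (a point): centre of the top face of the dark blue cushion, on the post's axis, 218 mm above the worktop plus the joint value rest. The cushion is 54 mm (the stand's x) by 180 mm (the stand's y) by 36 mm high, edges rounded 7 mm; grip it from above across its 54 mm width at its middle. It sits on a dark steel inner tube that slides straight up and down in the outer tube and cannot turn.
- rest (a joint): height of the arm rest above its lowest position, m, growing upward, 0 to 0.125. It is at the lower hole at 0.010, the middle one at 0.065, the upper one at 0.120, with 1 mm of play. It starts between the lower and middle holes (0.022 to 0.045). It weighs about 0.3 kg; a friction bush (4.5 N) keeps it where it is left, so raising it takes about 8 N, a little more when fast.
- button (a joint): yellow sprung button, 10 mm across, in the inner tube, facing the stand's -x: 0 = pressed in, hidden in the outer tube; 0.007 = fully out, about 4 mm proud of the tube's face. Its spring throws it out by itself at a hole; the rest is then locked both ways, and pulling on shows as a steep rise of force above the 8 N of sliding. Lowering the rest to the lower hole would lock it there.
- button_tip (a point): centre of the yellow button's outer end face
- middle_hole (a point): centre of the middle hole on the outer tube's front face, 100 mm above the worktop
- kidney_dish: bystander: pale kidney dish 206 x 96 x 32 mm (x, y, z), origin at the centre of its underside
- oximeter: bystander: blue and white finger oximeter 34 x 58 x 30 mm, origin at the centre of its underside
- plaster_tape: bystander: roll of skin-coloured plaster tape, 60 mm across, 25 mm high, origin at the centre of its underside
- infusion_bottle_21: bystander: white infusion bottle, 69 mm across, 187 mm high, standing at the back, origin at the centre of its underside
- infusion_bottle_22: bystander: a second white infusion bottle like it

How it is judged (in metres and radians):
At the end, for the whole second after the job is handed in: The yellow button stands out through the middle hole (button above 0.005), the rest stands at rest at that hole (joint rest 0.062 to 0.068, speed under 0.01 m/s) (value of joint rest between 0.062 and 0.068 m and value of joint button above 0.005 m and velocity of joint rest between -0.01 and 0.01 m/s); the robot touches nothing.
It fails at once if a bystander is pushed more than 30 mm from its place or an infusion bottle is tipped (distance of any of kidney_dish, oximeter, plaster_tape, infusion_bottle_21, infusion_bottle_22 from where it was at the start of the episode above 0.03 m or angle between any of infusion_bottle_21, infusion_bottle_22's own z axis and vertical above 0.5 rad).
It also fails if it takes over 32 s, if anything falls off the work surface, if the arm or the gripper's body presses on something with over 40 N, if the wrist force passes 120 N, or if a joint passes its speed limit or range.

## Working session

There is one attempt and no reset: what is moved stays moved. The work goes in short steps, Python scripts to look and compute and a shell command to move; the robot and the scene stay as the last step left them, time stands still between calls to the robot, and variables do not carry over. Pictures are saved under pics/ and viewed, at most 10 in all, crops included, and the job is handed in when it is done.

```bash
mkdir -p pics; ls; python3 - <<'E'
from plant import get_obs, vision
import cv2,numpy as np
o=get_obs(); print({k:np.round(v,3).tolist() for k,v in o.items()})
for n in("scene","top"):
    c=vision.capture(n); print(n,{k:(np.round(v,3).tolist()) for k,v in c.items() if k!="pixels"})
    np.save(f"pics/{n}0.npy",c["pixels"]); cv2.imwrite(f"pics/{n}0.png",c["pixels"][:,:,::-1])
E
```

```text
pics
{'time': 0.0, 'joint_positions': [1.132, 0.343, 1.525, 0.0, 1.275, -0.146], 'dq': [-0.0, 0.0, 0.001, 0.0, 0.0, -0.001], 'tau': [0.001, -43.125, -24.422, 0.072, 0.056, -0.0], 'tool_pos': [151.32, 502.284, 226.024], 'tcp_rot': [-3.14, -0.0, 2.849], 'contact_force': [0.13, -0.651, 0.174], 'moment': [-0.041, 0.002, 0.024], 'finger_force': 0.0, 'grip_width': 91.675}
scene {'vfov': 55.792, 'cx': 313.767, 'cy': 238.231, 'pose': [[0.758, 0.43, -0.491, 68.557], [-0.653, 0.491, -0.577, -535.97], [-0.008, 0.758, 0.653, 754.975], [0.0, 0.0, 0.0, 1.0]]}
top {'vfov': 48.165, 'cx': 314.917, 'cy': 251.548, 'pose': [[0.061, 0.931, -0.359, 107.454], [-0.998, 0.055, -0.027, -21.691], [-0.005, 0.36, 0.933, 1282.828], [0.0, 0.0, 0.0, 1.0]]}
```

View pics/scene0.png

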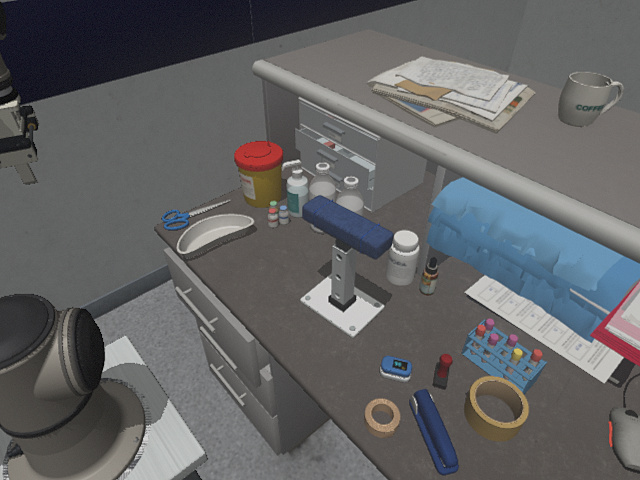

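View pics/top0.png

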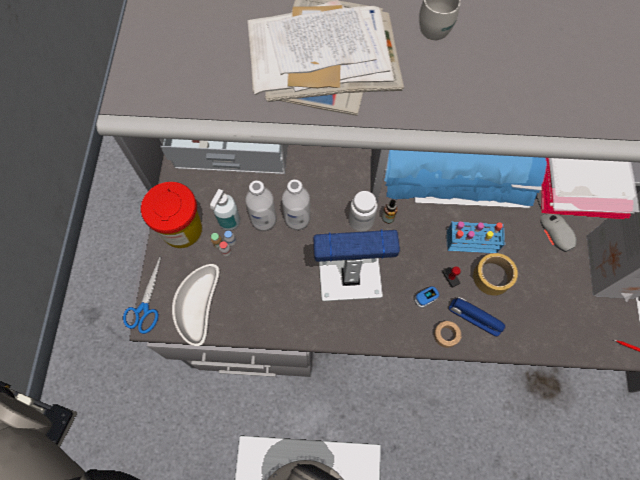

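The scene view shows the cushion at about (347,225) above the plate at (343,305). The top view has the cushion at (356,245), the plate at (351,280), and the bottles behind and to the left at (260,205) and (295,205).

```bash
cat > h.py <<'E'
import numpy as np,cv2
from plant import vision,get_obs
def ray(c,u,v):
    f=240/np.tan(np.radians(c["vfov"])/2); P=np.array(c["pose"])
    d=P[:3,:3]@np.array([(u-c["cx"])/f,-(v-c["cy"])/f,-1]); return P[:3,3],d/np.linalg.norm(d)
def plane(c,u,v,z):
    p,d=ray(c,u,v); return p+d*(z-p[2])/d[2]
def tri(c1,a,c2,b):
    p,d=ray(c1,*a);q,e=ray(c2,*b); s=np.linalg.lstsq(np.c_[d,-e],q-p,rcond=None)[0]
    x,y=p+d*s[0],q+e*s[1]; return (x+y)/2,np.linalg.norm(x-y)
def big(m,near):
    n,l,st,ce=cv2.connectedComponentsWithStats(m.astype(np.uint8)); 
    k=max((i for i in range(1,n) if np.hypot(*(ce[i]-near))<45),key=lambda i:st[i,4]); return (l==k).astype(np.uint8)
def contour(m): return max(cv2.findContours(m,cv2.RETR_EXTERNAL,cv2.CHAIN_APPROX_NONE)[0],key=cv2.contourArea)[:,0]
E
python3 - <<'E'
from h import *
np.set_printoptions(precision=1,suppress=True)
C={n:vision.capture(n) for n in("scene","top")}
near={"scene":((347,225),(343,305)),"top":((356,245),(351,282))}
for n,c in C.items():
    p=c["pixels"]; h=cv2.cvtColor(p,cv2.COLOR_RGB2HSV).astype(int)
    mb=(h[...,0]>108)&(h[...,0]<128)&(h[...,1]>110)
    mw=(h[...,1]<40)&(h[...,2]>185)
    B=contour(big(mb,near[n][0])); W=contour(big(mw,near[n][1]))
    w=np.array([plane(c,u,v,12)[:2] for u,v in W],np.float32)
    print(n,"plate",cv2.minAreaRect(w),"n",len(W))
    for z in(238,250,262):
        b=np.array([plane(c,u,v,z)[:2] for u,v in B],np.float32); print(" cushion z",z,cv2.minAreaRect(b))
    print(cv2.minAreaRect(B.astype(np.float32)), cv2.boundingRect(W))
s,t=C["scene"],C["top"]
for nm,a,b in(("shelf L",(258,67),(102,125)),("mug",(612,85),(458,3)),("bottle21 top",(323,168),(257,187)),("bottle22 top",(351,182),(294,186)),("jar",(406,236),(365,200))):print(nm,*tri(s,a,t,b))
cv2.imwrite("pics/z.png",cv2.vconcat([cv2.resize(s["pixels"][175:345,280:430,::-1],(530,600),interpolation=2)]))
cv2.imwrite("pics/z2.png",cv2.resize(t["pixels"][220:310,300:420,::-1],(800,600),interpolation=2))
E
```

```text
scene plate ((533.4343872070312, -78.12606811523438), (106.46649169921875, 147.4478759765625), 7.729068756103516) n 200
 cushion z 238 ((535.299560546875, -132.03128051757812), (73.40681457519531, 11.027521133422852), 16.99284553527832)
 cushion z 250 ((524.465576171875, -141.40745544433594), (71.7029037475586, 10.7715482711792), 16.992843627929688)
 cushion z 262 ((513.631591796875, -150.78366088867188), (69.9990005493164, 10.515575408935547), 16.99284553527832)
((367.2904968261719, 233.67474365234375), (5.731933116912842, 29.832868576049805), 39.559669494628906) (301, 277, 83, 59)
top plate ((527.4459228515625, -76.57997131347656), (98.64893341064453, 147.47386169433594), 7.198215961456299) n 220
 cushion z 238 ((529.4102783203125, -76.04235076904297), (60.999473571777344, 177.34593200683594), 6.919938564300537)
 cushion z 250 ((524.5640869140625, -75.41809844970703), (60.29889678955078, 175.30911254882812), 6.919948577880859)
 cushion z 262 ((519.7178344726562, -74.79386901855469), (59.59833526611328, 173.27223205566406), 6.919943809509277)
((355.8275146484375, 245.0099639892578), (27.070369720458984, 84.43650817871094), 86.69812774658203) (320, 259, 62, 42)
shelf L [741.  476.4 316. ] 0.7948511090993486
mug [1026.4 -267.4  412.5] 9.542006262329819
bottle21 top [685.1 153.8 178.1] 1.6334119302072139
bottle22 top [693.8  68.3 177. ] 2.7050920813504344
jar [ 695.4 -101.   122.6] 4.051596452365669
```

View pics/z.png

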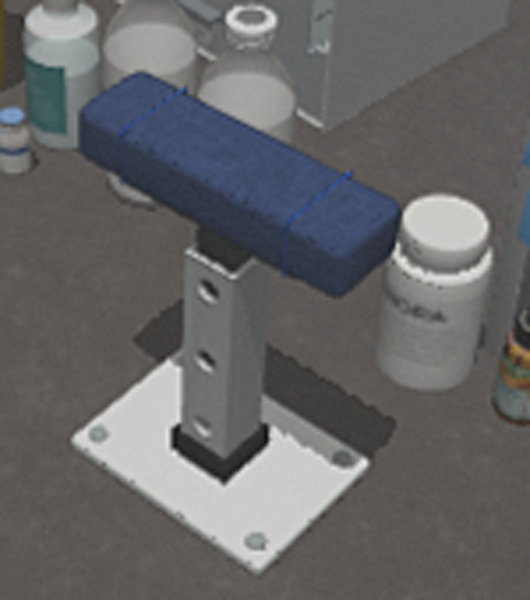

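View pics/z2.png

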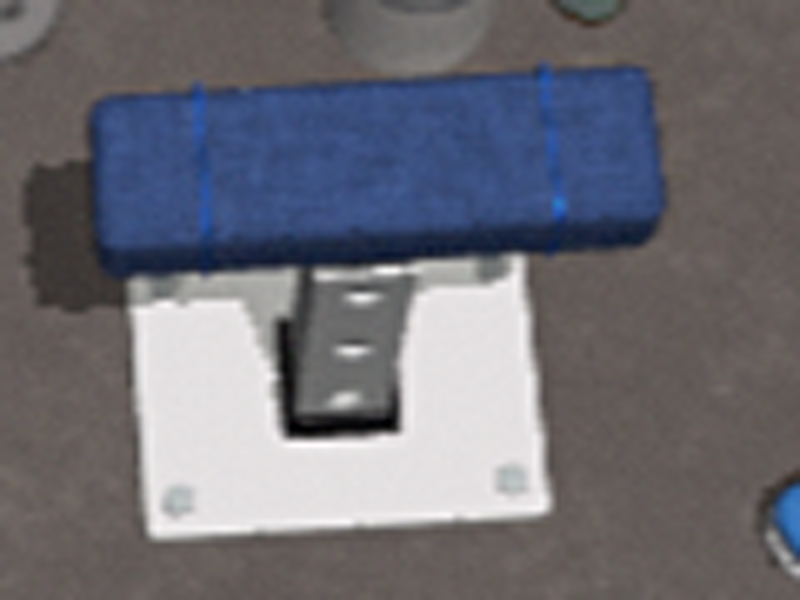

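The crops confirm an upright post whose hole face points along the stand's -x, with the cushion's far edge clear. The top crop puts that edge at (314,235)–(397,230) and the scene crop at (320,196)–(392,233). Both plates agree on an axis near (533,-77) with a yaw of about 7.3°. Next I'll triangulate the cushion height and work out the shift.

```bash
python3 - <<'E'
from h import *
np.set_printoptions(precision=1,suppress=True)
s,t=vision.capture("scene"),vision.capture("top")
for a,b in(((320.5,195.7),(314.2,235)),((391.9,233.1),(397.5,230.2))):print(*tri(s,a,t,b))
# base: hole centres in scene crop vs expected front face
a=np.radians(7.3); ex=np.array([np.cos(a),np.sin(a)])
for u,v,z in((208,290,155),(207,360,100),(203,427,45)):
    print(z, plane(s,280+u/3.533,175+v/3.529,z)[:2]+17*ex)
for u,v,z in((365,299,155),(352,351,100),(345,399,45)):
    print(z, plane(t,300+u/6.667,220+v/6.667,z)[:2]+17*ex)
from scipy.spatial.transform import Rotation as R
o=get_obs(); r=R.from_euler("xyz",o["tcp_rot"]); p0=np.array([151.5,502.7,226.7])
for g in((342,222,320),(533,-77,300)): print("tool shift",r.inv().apply(np.array(g)-p0))
E
```

```text
[549.8  11.6 236.1] 4.793994107917436
[ 566.2 -162.2  242.2] 0.06466031696760856
155 [536.6 -77.5]
100 [537.6 -77.9]
45 [536.  -78.5]
155 [531.7 -77.3]
100 [532.  -76.2]
45 [532.4 -77. ]
tool shift [-263.4 -213.8  -93.2]
tool shift [-532.6 -444.9  -73.1]
```

```bash
python3 -m pendant '{"dp":[[-0.02,-0.015,-0.03],[-0.055,-0.045,-0.06],[-0.095,-0.075,-0.085],[-0.135,-0.11,-0.093],[-0.175,-0.145,-0.093],[-0.215,-0.175,-0.093],[-0.25,-0.2,-0.093],[-0.263,-0.214,-0.093]],"rotation":[[0,0,0.05],[0,0,0.12],[0,0,0.2],[0,0,0.28],[0,0,0.36],[0,0,0.44],[0,0,0.52],[0,0,0.55]]}' 0.0918
python3 - <<'E'
from h import *
from scipy.spatial.transform import Rotation as R
o=get_obs(); r=R.from_euler("xyz",o["tcp_rot"])
print(o["tool_pos"],o["tcp_rot"],r.inv().apply(np.array([534,-77.3,300])-o["tool_pos"]), "turn",o["tcp_rot"][2]-np.pi/2-np.radians(7.3))
E
```

```text
time: 1.3
tool_pos: [342.6, 220.2, 319.7]
tcp_rot: [3.141, 0.0, 2.295]
contact_force: [-0.9, -0.3, -0.2]
grip_width: 92.2
finger_force: 0.0
[342.63324826 220.16357095 319.70467845] [3.14148768e+00 3.14953552e-04 2.29480073e+00] [-349.60077264  -53.67477325   19.80915333] turn 0.5965953701093376
```

```bash
python3 -m pendant '{"dp":[[-0.03,-0.005,0],[-0.08,-0.012,0],[-0.135,-0.02,0],[-0.19,-0.029,0],[-0.245,-0.038,0],[-0.3,-0.046,0],[-0.335,-0.052,0],[-0.35,-0.054,0]],"rotation":[[0,0,0.05],[0,0,0.13],[0,0,0.22],[0,0,0.32],[0,0,0.42],[0,0,0.51],[0,0,0.57],[0,0,0.597]]}'
python3 -m pendant '{"dp":[[0,0,0],[0,0,0]],"rotation":[[0,0,0],[0,0,0]]}'
python3 - <<'E'
from h import *
from scipy.spatial.transform import Rotation as R
o=get_obs(); r=R.from_euler("xyz",o["tcp_rot"])
print(r.inv().apply(np.array([534,-77.3,208])-o["tool_pos"]), "turn",o["tcp_rot"][2]-np.pi/2-np.radians(7.3))
for n in("scene","top"):
    p=vision.capture(n)["pixels"]; cv2.imwrite(f"pics/{n}1.png",cv2.resize(p[100:340,200:520,::-1],(800,600)))
E
```

```text
time: 2.3
tool_pos: [534.6, -76.9, 319.0]
tcp_rot: [-3.141, -0.0, 1.699]
contact_force: [-0.8, 0.2, 0.9]
grip_width: 91.3
finger_force: 0.0
time: 2.55
tool_pos: [533.6, -74.1, 319.9]
tcp_rot: [3.142, -0.0, 1.704]
contact_force: [0.5, -0.1, 0.5]
grip_width: 91.9
finger_force: 0.0
[-3.26206391e+00 -6.80215479e-02  1.11928454e+02] turn 0.005484915339705021
```

View pics/scene1.png

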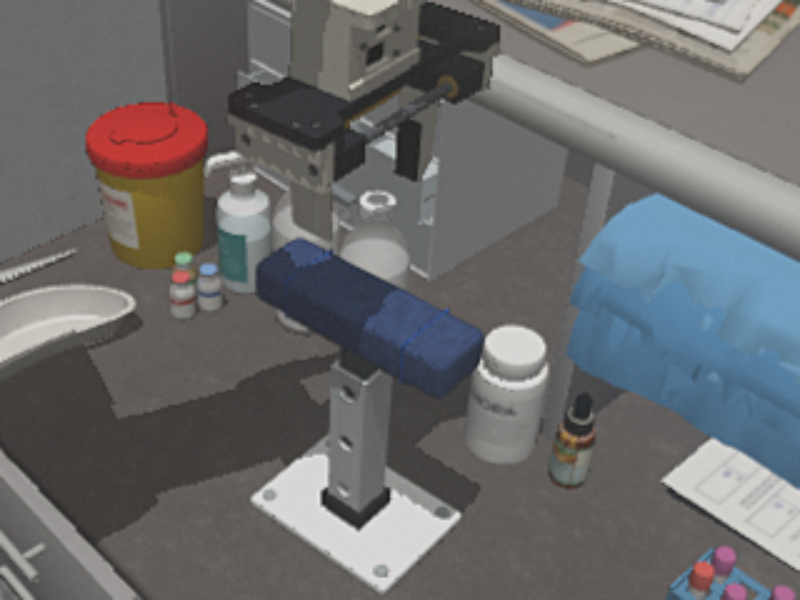

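The gripper hangs over the cushion, with the fingers straddling its width at (315,200) and (410,150) in the crop. Descending now.

```bash
python3 -m pendant '{"dp":[[-0.001,0,0.015],[-0.002,0,0.04],[-0.002,0,0.065],[-0.002,0,0.085],[-0.002,0,0.098],[-0.002,0,0.108],[-0.002,0,0.112],[-0.002,0,0.112]],"rotation":[[0,0,0],[0,0,0],[0,0,0],[0,0,0],[0,0,0],[0,0,0],[0,0,0],[0,0,0]]}'
python3 - <<'E'
from h import *
for n in("scene","top"):
    p=vision.capture(n)["pixels"]; cv2.imwrite(f"pics/{n}2.png",cv2.resize(p[140:340,260:460,::-1],(600,600)))
E
```

```text
time: 3.65
tool_pos: [534.5, -77.3, 207.9]
tcp_rot: [3.141, 0.0, 1.702]
contact_force: [-0.2, -1.2, 0.2]
grip_width: 91.8
finger_force: 0.0
```

View pics/scene2.png

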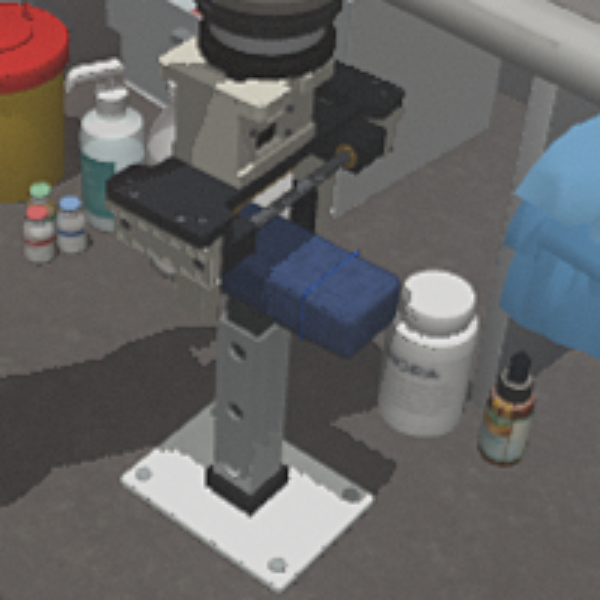

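The fingers straddle the cushion at mid-height and nothing is touching. Closing the gripper.

```bash
Z='[0,0,0]'; python3 -m pendant '{"dp":[[0,0,0],[0,0,0],[0,0,0],[0,0,0],[0,0,0],[0,0,0]],"rotation":[[0,0,0],[0,0,0],[0,0,0],[0,0,0],[0,0,0],[0,0,0]]}' 0.03
```

```text
time: 4.5
tool_pos: [536.9, -77.0, 207.9]
tcp_rot: [3.136, 0.0, 1.702]
contact_force: [11.3, 2.1, -4.7]
grip_width: 53.8
finger_force: 30.0
```

The grip is sound. The stand sits about 3 mm further in +x than I had it, so I'll ease the lateral load and start raising.

```bash
python3 -m pendant '{"dp":[[0,0.001,0],[0,0.003,0],[0,0.003,-0.002],[0,0.003,-0.005],[0,0.003,-0.008],[0,0.003,-0.011],[0,0.003,-0.014],[0,0.003,-0.016]],"rotation":[[0,0,0],[0,0,0],[0,0,0],[0,0,0],[0,0,0],[0,0,0],[0,0,0],[0,0,0]]}'
```

```text
time: 5.5
tool_pos: [536.9, -77.0, 223.8]
tcp_rot: [-3.141, -0.0, 1.702]
contact_force: [-4.6, -2.5, -9.8]
grip_width: 53.8
finger_force: 30.0
```

```bash
python3 -m pendant '{"dp":[[0,-0.001,-0.002],[0,-0.001,-0.004],[0,-0.001,-0.006],[0,-0.001,-0.008],[0,-0.001,-0.010],[0,-0.001,-0.012],[0,-0.001,-0.013],[0,-0.001,-0.014]],"rotation":[[0,0,0],[0,0,0],[0,0,0],[0,0,0],[0,0,0],[0,0,0],[0,0,0],[0,0,0]]}'
python3 -m pendant '{"dp":[[0,0,-0.001],[0,0,-0.002],[0,0,-0.003],[0,0,-0.004]],"rotation":[[0,0,0],[0,0,0],[0,0,0],[0,0,0]]}'
```

```text
time: 6.5
tool_pos: [536.9, -77.0, 237.9]
tcp_rot: [3.14, 0.0, 1.702]
contact_force: [5.2, -0.5, -9.3]
grip_width: 53.7
finger_force: 30.0
time: 7.0
tool_pos: [536.8, -77.0, 241.9]
tcp_rot: [3.14, 0.0, 1.702]
contact_force: [4.2, -0.3, -10.0]
grip_width: 53.9
finger_force: 30.0
```

```bash
python3 -m pendant '{"dp":[[0,0,-0.001],[0,0,-0.002],[0,0,-0.003]],"rotation":[[0,0,0],[0,0,0],[0,0,0]]}'
python3 - <<'E'
from h import *
p=vision.capture("scene")["pixels"]; cv2.imwrite("pics/scene3.png",cv2.resize(p[200:320,290:410,::-1],(600,600),interpolation=2))
E
```

```text
time: 7.38
tool_pos: [536.9, -77.0, 245.0]
tcp_rot: [3.14, 0.0, 1.702]
contact_force: [5.3, -0.5, -9.1]
grip_width: 53.8
finger_force: 30.0
```

View pics/scene3.png

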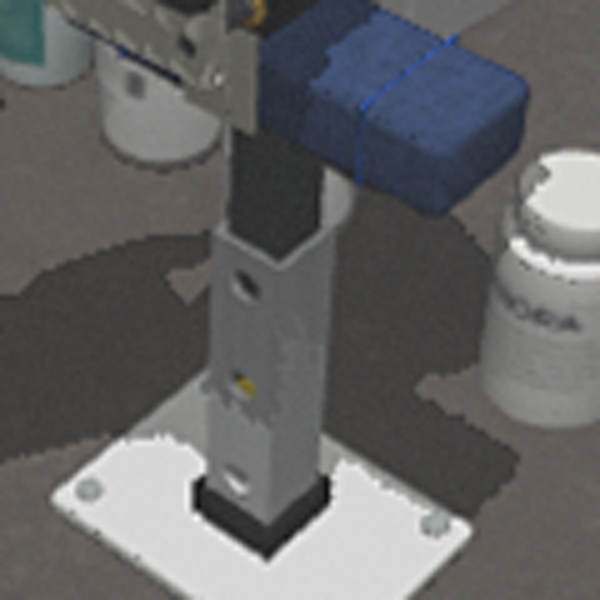

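Yellow is just showing inside the middle hole at (243,384) in the crop but isn't out yet. I'll keep going up slowly.

```bash
python3 -m pendant '{"dp":[[0,0,-0.0005],[0,0,-0.001],[0,0,-0.0015],[0,0,-0.002]],"rotation":[[0,0,0],[0,0,0],[0,0,0],[0,0,0]]}'
python3 -m pendant '{"dp":[[0,0,-0.0005],[0,0,-0.001],[0,0,-0.0015],[0,0,-0.002]],"rotation":[[0,0,0],[0,0,0],[0,0,0],[0,0,0]]}'
```

```text
time: 7.92
tool_pos: [536.9, -77.0, 247.0]
tcp_rot: [3.14, 0.0, 1.702]
contact_force: [5.7, -1.2, -8.3]
grip_width: 54.0
finger_force: 30.0
time: 8.43
tool_pos: [536.8, -77.0, 249.2]
tcp_rot: [3.14, 0.0, 1.702]
contact_force: [4.8, 0.1, -6.2]
grip_width: 54.0
finger_force: 30.0
```

```bash
python3 -m pendant '{"dp":[[0,0,-0.0005],[0,0,-0.001],[0,0,-0.0015],[0,0,-0.002]],"rotation":[[0,0,0],[0,0,0],[0,0,0],[0,0,0]]}'
```

```text
time: 8.93
tool_pos: [536.8, -76.9, 249.9]
tcp_rot: [3.141, -0.0, 1.702]
contact_force: [7.4, -0.4, -17.5]
grip_width: 53.9
finger_force: 30.0
```

The force has risen to 17 N and the cushion has stopped, so it should be locked. I'll unload and look.

```bash
python3 -m pendant '{"dp":[[0,0,0.001],[0,0,0.0015],[0,0,0.0015]],"rotation":[[0,0,0],[0,0,0],[0,0,0]]}'
python3 - <<'E'
from h import *
p=vision.capture("scene")["pixels"]; cv2.imwrite("pics/scene4.png",cv2.resize(p[200:320,290:410,::-1],(600,600),interpolation=2))
E
```

```text
time: 9.3
tool_pos: [536.9, -77.0, 249.8]
tcp_rot: [3.14, 0.0, 1.702]
contact_force: [5.6, 0.3, -6.8]
grip_width: 53.9
finger_force: 30.0
```

View pics/scene4.png

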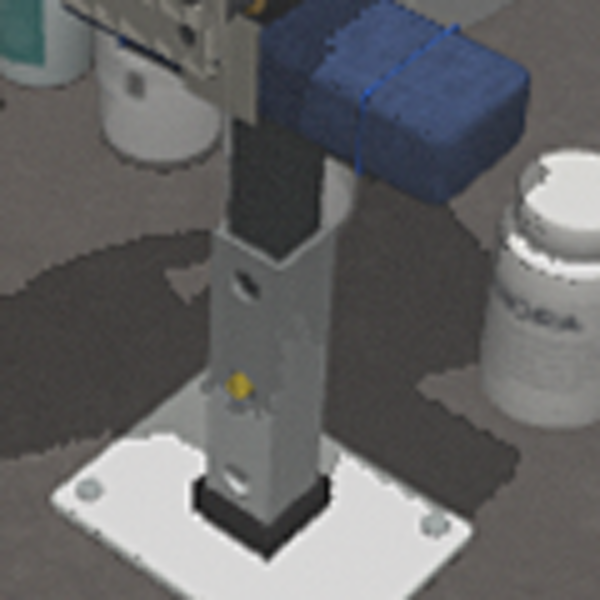

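The yellow button now stands proud of the middle hole at (239,385) in the crop. I'll open the gripper and retreat straight up.

```bash
python3 -m pendant '{"dp":[[0,0,0],[0,0,0],[0,0,0],[0,0,0],[0,0,0],[0,0,0]],"rotation":[[0,0,0],[0,0,0],[0,0,0],[0,0,0],[0,0,0],[0,0,0]]}' 0.0918
python3 -m pendant '{"dp":[[0,0,-0.01],[0,0,-0.025],[0,0,-0.045],[0,0,-0.065],[0,0,-0.08],[0,0,-0.09],[0,0,-0.09],[0,0,-0.09]],"rotation":[[0,0,0],[0,0,0],[0,0,0],[0,0,0],[0,0,0],[0,0,0],[0,0,0],[0,0,0]]}'
python3 - <<'E'
from h import *
p=vision.capture("scene")["pixels"]; cv2.imwrite("pics/scene5.png",cv2.resize(p[130:330,280:440,::-1],(480,600),interpolation=2))
E
```

```text
time: 10.1
tool_pos: [536.3, -77.0, 249.2]
tcp_rot: [-3.142, -0.0, 1.702]
contact_force: [0.5, -0.1, 0.3]
grip_width: 91.4
finger_force: 0.0
time: 11.1
tool_pos: [536.2, -77.0, 338.7]
tcp_rot: [-3.141, -0.0, 1.702]
contact_force: [-1.0, 0.3, -0.0]
grip_width: 91.6
finger_force: 0.0
```

View pics/scene5.png

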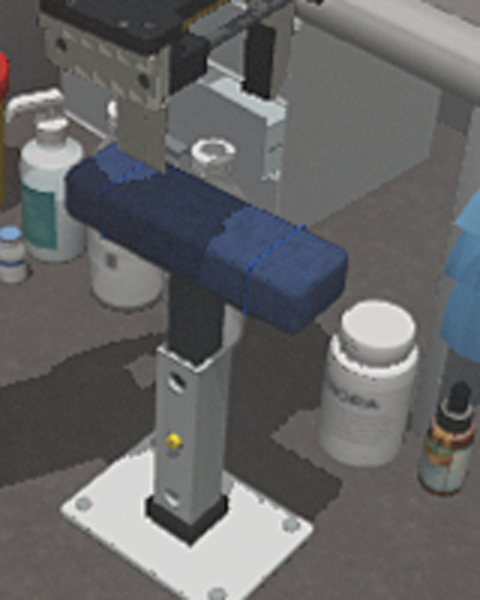

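The gripper is clear above the cushion, and the button at (174,440) is out through the middle hole. Handing in.

```bash
python3 -c "from plant import workorder; print(workorder.close_job())"
```

```text
the job is handed in; nothing more can be done
None
```

The arm rest is raised and locked with its yellow button out through the middle hole, the gripper is clear of it, nothing else was touched, and I handed the job in at about 11 s; the hand-in returned no verdict.

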